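# Click the lazy susan round to the blue coaster

## Task

Turn the white lazy susan by dragging its ridged rim with a fingertip, until it has clicked into the stop where the red dip dish points at the blue coaster. Then take the finger away. Leave the dip dish and the glass cloche riding on it untouched, with the cloche still in the middle, and do not move the bento box, the mortar or the bottle opener; nothing is to be pinched or lifted.

Things in the scene. Friction and masses are not known exactly. Their poses are not given: they have to be found in the camera images.
- turntable (a joint): angle of the lazy susan's white deck about its vertical axis, rad, growing counter-clockwise from above. It clicks into five stops, at -0.90, -0.45, 0, 0.45, 0.90 (hard ends at -1.0 and 1.0), and starts in the middle one. Let go between two stops, it springs into the nearer and stays. A click takes at most 0.2 N m, about 2 N along the rim
- deck_center (a point): middle of the white deck's flat top, on the turning axis, 40 mm above the trolley top; it turns with the deck, x axis pointing from the axis through the middle of the red dip dish, z up. Deck 250 mm across, 17 mm thick (underside 23 mm up, over a grey foot 190 mm wide); it does not give downward
- rim (a point): point on top of the deck's ridged rim, opposite the dish, 112 mm from the axis, 40 mm above the trolley top; turns with the deck. All round, the outer 15 mm of the deck, top and side, is finely ridged in grey (look only, the surface is smooth); the rim is bare and as good to push anywhere. A fingertip pressed down on it (5 N is plenty) and drawn along the circle turns the deck without slipping
- susan: the lazy susan's fixed grey foot; origin at the centre of its underside on the trolley top, on the turning axis; its x axis is the way the dish points when the joint reads 0. Four coasters lie round it, 185 mm from the axis, in the directions -0.90, -0.45, 0.45 and 0.90 rad from that x axis, in any order of colours
- dish: red plastic dip dish, 48 mm across at its rim and 18 mm high, fixed on the deck, its middle 82 mm from the axis; origin at the centre of its underside
- cloche: clear glass cloche 92 mm across and 72 mm high to the top of its ball knob, 200 to 420 g, standing loose on the middle of the deck; origin at the centre of its underside
- coaster_blue: the blue flat round coaster, 66 mm across, 6 mm thick, fixed to the trolley top; origin at the centre of its underside, 185 mm from the turntable's axis
- coaster_yellow: a yellow flat round coaster, 66 mm across, 6 mm thick, fixed to the trolley top; origin at the centre of its underside, 185 mm from the turntable's axis
- coaster_green: a green flat round coaster, 66 mm across, 6 mm thick, fixed to the trolley top; origin at the centre of its underside, 185 mm from the turntable's axis
- coaster_black: a black flat round coaster, 66 mm across, 6 mm thick, fixed to the trolley top; origin at the centre of its underside, 185 mm from the turntable's axis
- bento: closed bento box, green plastic with a white clip-on lid, 114 x 182 x 58 mm high (clips included), standing loose; origin at the centre of its underside, long side along its y
- mortar: white ceramic mortar 112 mm across and 70 mm high with its pestle leaning in it towards its x, the pestle's end about 112 mm up and 70 mm out from the middle; one loose piece; origin at the centre of its underside
- opener: flat stainless bottle opener, 122 mm long along its x, 40 mm wide at the ring on its +x end, 8 mm high, lying loose on the bento box's lid; origin on its underside, about 57 mm from its plain end
Things that resemble listed ones, but are neither listed nor needed, are in the scene too. Several things have the shape of the coaster_blue; the one meant has the colours described above. Several things have the shape of the cloche; the one meant has the colours described above.

How it is judged:
By the outcome, as a careful person would: the job done as asked, in the order asked, and still so for the second after the job is handed in, with the robot touching nothing.
It also fails if it takes over 40 s, if anything falls off the work surface, if the arm or the gripper's body presses on something with over 40 N, if the wrist force passes 120 N, or if a joint passes its speed limit or range.

## Robot

A 6-joint arm with a two-finger parallel gripper is mounted at the origin on the work surface. World frame = base frame: x ahead of the robot, y to its left, z up, the work surface at z = 0. Lengths are in m, angles in rad, forces in N, time in s.
With the tool pointing down it reaches from about 0.275 to 0.75 m from the base axis. Payload 10.2 kg.
Tool frame: the origin (TCP) lies at the centre of the arm's flange, where the gripper is bolted on; the fingertips stand 173 mm ahead of it and the grasp point (between the pads) lies 155 mm ahead of it (arm.tcp_to_grasp is the z of the grasp point in the tool frame, in m); z points along the fingers, y is the direction in which the jaws open and shut (so a half turn about z gives the same grasp; the last joint's range is limited). The gripper opens to 85 mm and grips with 20 to 120 N. Pads are 22 mm wide; open, the fingers measure 114 mm over their backs; the gripper's body (76 mm by 85 mm) begins 54 mm behind the grasp point. The pads swing forward as they close: fully open they stand 13 mm farther back than shut.
Start: joints at [-1.571, 0.313, 1.498, -0, 1.331, -0.223], TCP at [0.116, -0.512, 0.405] pointing down, gripper open.
Joint ranges: [-2.94, 2.94], [-0.97, 2.17], [0.19, 2.56], [-1.23, 4.37], [0.02, 3.11], [-2.88, 2.88]. Speed limits (rad/s): [2.39, 2.39, 3.01, 3.14, 3.14, 3.14].

## Interface

Orientations are given as a unit quaternion [x, y, z, w].
In Python, from bench import arm, cams, job gives the robot as it stands. Calls block until the motion is done:
- arm.move_pose(position, orientation): joint-space move of the TCP to a pose.
- arm.line_to(position, attitude=None, speed=0.15, force_limit=None): straight line of the TCP; attitude=None keeps the orientation; speed is the mean speed in m/s. With force_limit (N) it stops when the force on the tool has changed by that much, and returns True; else False.
- arm.move_joints(angles): joint-space move.
- arm.command_gripper(opening): opening from 0.0 (shut) to 1.0 (fully open); the grip force is fixed at half the most; returns when the fingers have stopped.
- arm.hold(seconds).
- arm.solve_ik(position, orientation): joint angles nearest the present ones, or None.
- arm.observe(): the state.
- cams.get_image(name): name is "scene" or "top" or "wrist"; returns (picture, depth): 480x640x3 uint8, blue, green, red; 480x640 float32, m along the optical axis (not along the pixel's ray), 0 where there is no reading.
- cams.camera_model(name): a dict with "mtx" (3x3 intrinsics, pixels), "rvec" (rotation vector, rad) and "tvec" (3), from world to camera coordinates, as OpenCV has them. Camera axes: x right, y down, z forward; pixel columns grow to the right and rows downward; lengths in m; the calibration is good to about 2 mm. A picture is of the moment at which its call begins: read the wrist's pose just before it. camera_model takes no time and is no camera call; for the wrist camera it gives the pose at the moment of the call.
A pose or a line that the arm cannot do raises arm.IKError and nothing moves.
- job.sign_off(): hands the job in, once; it reports no verdict.
Trained networks look in the newest picture that a camera, given by its name, has taken for a name from the list of things; names that differ only in an ending like _2 or _b are one class to them, and where a whole thing is asked for, a point or a joint stands for the part that bears it (a point fixed in the world has none). Each returns a list of dicts, best first, with "score" (0 to 1); they miss things now and then, are a little off and sometimes report something else, mostly with a low value. They report only what shows in the picture. A call takes as long as a camera call. They do not tell look-alikes from the thing itself.
- cams.cut_out(camera, label): "region" (480x640 bool, what is visible of it).
- cams.spot_point(camera, label): "location" ([x, y, z] in m, in the coordinates of the camera as it stood for that picture, good to about 4 mm: a listed point, or the origin of a listed thing).
The state is a dict: "t": time; "joints": joint angles; "joint_velocities": joint speeds; "joint_efforts": joint torques, N m; "position": TCP position; "tool_rot": TCP orientation; "contact_force": force on the tool from outside, world axes, zero at the start; "ft_torque": the same for the moment, N m; "width": opening from 0.0 (shut) to 1.0 (fully open).
Only numpy, scipy, OpenCV 4.12 (cv2) and the standard library are available. Lean on these libraries where they do the work, as an engineer would, in place of code of your own. Each camera call takes 0.05 s, during which the arm holds its last target.

## Working session

There is one attempt and no reset: what is moved stays moved. The work goes in short steps, each a Python script; the robot and the scene stay as the last script left them, time stands still between calls to the robot, and variables do not carry over. Pictures are saved under pics/ and viewed, and the job is handed in when it is done.

```bash
mkdir -p pics; ls
cat > h.py <<'E'
import numpy as np, cv2
from bench import arm, cams, job
def inv(name, m=None):
    m=m or cams.camera_model(name); R,_=cv2.Rodrigues(np.array(m["rvec"],float)); t=np.array(m["tvec"],float).reshape(3)
    return R,t,np.array(m["mtx"])
def cam2w(name,p):
    R,t,_=inv(name); return R.T@(np.array(p)-t)
def pix2w(name,uv,d):
    R,t,K=inv(name); p=np.linalg.inv(K)@np.array([uv[0],uv[1],1.])*d
    return R.T@(p-t)
def w2pix(name,P):
    R,t,K=inv(name); p=K@(R@np.array(P)+t); return p[:2]/p[2]
E
python3 - <<'E'
from h import *
for n in ["top","scene"]:
    im,d=cams.get_image(n); cv2.imwrite(f"pics/{n}0.png",im); np.save(f"pics/{n}0.npy",d)
    for l in ["deck_center","rim","susan","dish","cloche","coaster_blue","bento","mortar","opener"]:
        for r in cams.spot_point(n,l)[:5]:
            w=cam2w(n,r["location"]); print(n,l,round(r["score"],2),w.round(3),w2pix(n,w).round())
print(arm.observe())
E
```

```text
pics
top deck_center 0.46 [ 0.332  0.418 -0.003] [139. 339.]
top rim 0.61 [ 0.436 -0.072  0.038] [343. 292.]
top rim 0.49 [ 0.333  0.416 -0.002] [140. 339.]
top susan 0.85 [ 0.539 -0.055 -0.002] [334. 251.]
top dish 0.68 [ 0.62  -0.043  0.044] [329. 215.]
top cloche 0.86 [ 0.539 -0.058  0.041] [336. 249.]
top cloche 0.86 [0.52  0.2   0.003] [231. 260.]
top cloche 0.86 [ 0.497 -0.309 -0.001] [438. 267.]
top cloche 0.29 [ 0.334  0.42  -0.002] [138. 338.]
top coaster_blue 0.94 [ 0.675 -0.182 -0.   ] [383. 197.]
top coaster_blue 0.89 [ 0.773 -0.256 -0.001] [411. 159.]
top coaster_blue 0.57 [ 0.677 -0.294  0.003] [428. 195.]
top coaster_blue 0.26 [ 0.542 -0.058 -0.   ] [335. 250.]
top bento 0.83 [ 0.333  0.418 -0.003] [139. 339.]
top mortar 0.79 [ 0.339 -0.353 -0.001] [461. 332.]
top mortar 0.51 [ 0.677 -0.182  0.004] [384. 196.]
top mortar 0.24 [ 0.333  0.417 -0.001] [139. 339.]
top opener 0.59 [ 0.539 -0.056 -0.   ] [334. 251.]
top opener 0.57 [0.315 0.417 0.057] [129. 348.]
scene deck_center 0.76 [ 0.539 -0.057  0.04 ] [303. 265.]
scene deck_center 0.7 [0.325 0.414 0.001] [344. 133.]
s
[... 681 characters left out ...]
3. 119.]
{'t': 1.0, 'joints': array([-1.57140457e+00,  3.12876756e-01,  1.49773408e+00, -8.62555021e-06,
        1.33101310e+00, -2.23432604e-01]), 'joint_velocities': array([-0.00048413, -0.00083804,  0.0011473 , -0.00015073, -0.00062087,
       -0.00045325]), 'joint_efforts': array([ 8.42010127e-05, -4.12172914e+01, -2.59902316e+01, -1.79956473e-04,
        5.26395306e-04, -1.09406542e-05]), 'position': array([ 0.1159879 , -0.51202117,  0.40469323]), 'tool_rot': array([ 9.93799966e-01,  1.11182853e-01, -2.41454306e-06, -1.60123303e-05]), 'contact_force': array([ 0.60846493, -0.49502743, -0.22609609]), 'ft_torque': array([-0.01992852, -0.04371712, -0.02571296]), 'width': 1.0044637627759305}
```

View pics/top0.png

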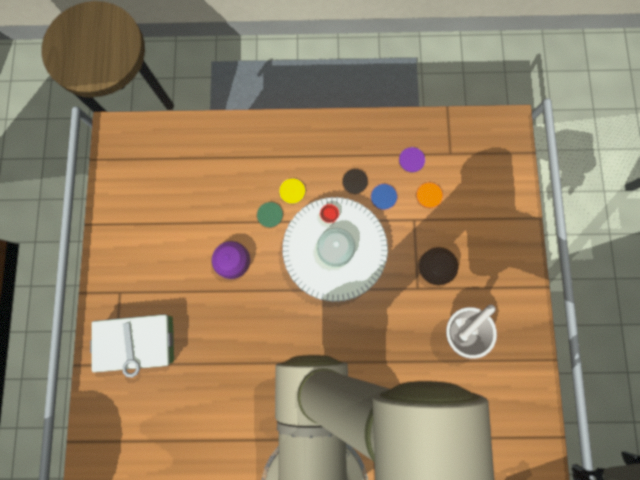

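View pics/scene0.png

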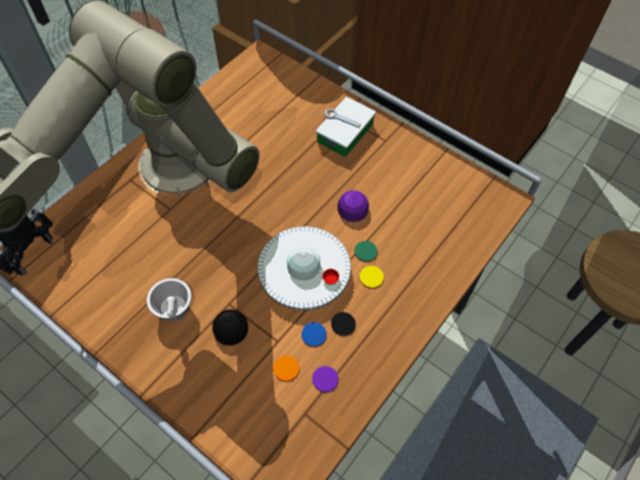

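Run:
```python
import cv2
im=cv2.imread("pics/top0.png")[130:330,220:480]; cv2.imwrite("pics/crop0.png",cv2.resize(im,None,fx=3,fy=3,interpolation=cv2.INTER_CUBIC))
```

```text
(no output)
```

View pics/crop0.png

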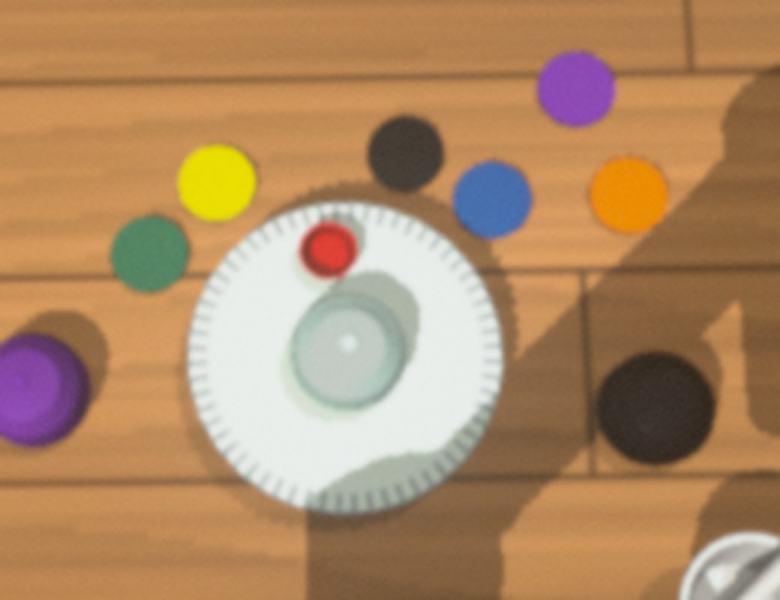

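Coaster-shaped candidates in the top view are blue (384,196), black (355,181), orange (429,195), purple (412,160), yellow (292,190) and green (270,214). The crop confirms the one at (384,196) is blue. It lies 185 mm from the axis, about -0.91 rad from the dish (330,213), so the target is the -0.90 stop, clockwise. The glass cloche is the clear one on the deck (336,249); the purple (231,260) and black (438,267) domes are look-alikes. I'll approach the near side of the rim, which is bare.

```bash
cat >> h.py <<'E'
from scipy.spatial.transform import Rotation as Ro
C=np.array([0.539,-0.057]); RR=0.112
def q(phi): return (Ro.from_euler('z',phi-np.pi)*Ro.from_euler('x',np.pi)).as_quat()
def P(phi,z,r=RR): return [C[0]+r*np.cos(phi),C[1]+r*np.sin(phi),z]
E
python3 - <<'E'
from h import *
# check whole path is reachable
for phi in np.linspace(3.6,2.65,6):
    print(phi, np.round(arm.solve_ik(P(phi,0.212),q(phi)),2))
arm.command_gripper(0.0)
arm.move_pose(P(3.6,0.33),q(3.6))
arm.line_to(P(3.6,0.232),speed=0.15)
s=arm.observe(); print(s["t"],s["position"],s["contact_force"],s["width"])
for n in ["top","scene","wrist"]:
    im,d=cams.get_image(n); cv2.imwrite(f"pics/{n}1.png",im)
E
```

```text
3.6 [-0.5   0.42  1.93 -0.    0.79  0.61]
3.41 [-0.47  0.41  1.96 -0.    0.78  0.84]
3.22 [-0.43  0.39  1.98 -0.    0.77  1.07]
3.0300000000000002 [-0.38  0.39  1.99 -0.    0.77  1.3 ]
2.84 [-0.33  0.39  1.98 -0.    0.77  1.55]
2.65 [-0.28  0.41  1.96 -0.    0.78  1.79]
4.4583 [ 0.43879796 -0.10684842  0.23266567] [-0.10888481  0.4327043   0.68986942] -0.003100543974186268
```

Run:
```python
import cv2,numpy as np
a=cv2.imread("pics/scene1.png")[180:380,130:400]; b=cv2.imread("pics/wrist1.png")
a=cv2.resize(a,(405,300));b=cv2.resize(b,(395,300)); cv2.imwrite("pics/c1.png",np.hstack([a,b]))
```

```text
(no output)
```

View pics/c1.png

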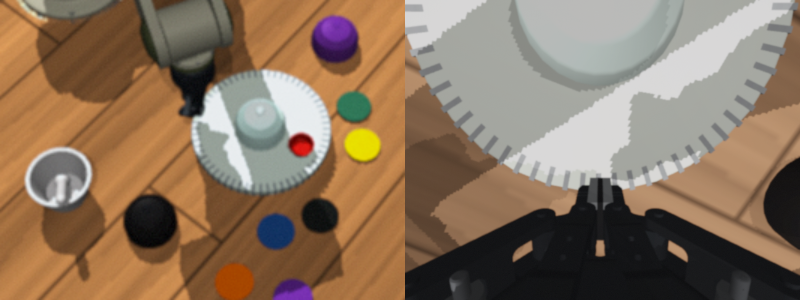

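The shut fingertips hover over the ridged rim, at (600,185) in the wrist half, clear of the cloche. Next I press down gently.

Run:
```python
from h import *
r=arm.line_to(P(3.6,0.203),speed=0.02,force_limit=5)
s=arm.observe(); print(r,s["t"],s["position"],s["contact_force"])
z=s["position"][2]
# short test step
for k in range(1,4):
    phi=3.6-0.04*k
    arm.line_to(P(phi,z-0.001),attitude=q(phi),speed=0.05)
    s=arm.observe(); print(s["t"],s["position"],s["contact_force"].round(1))
```

```text
True 5.5417 [ 0.43873395 -0.10678361  0.21340077] [-1.12158957  0.57785764  7.79618827]
5.7917 [ 0.43684206 -0.10285363  0.21335697] [-5.2 -3.  15.3]
6.0417 [ 0.43517236 -0.09872126  0.21334607] [-4.7 -3.2 13.5]
6.2917 [ 0.43361972 -0.09454502  0.21335496] [-4.7 -2.4 15.4]
```

Run:
```python
from h import *
z=0.2127; phi=3.48
while phi>2.70+1e-6:
    phi=max(phi-0.06,2.70)
    arm.line_to(P(phi,z),attitude=q(phi),speed=0.05)
    s=arm.observe(); print(round(phi,2),s["t"],s["contact_force"].round(1))
for n in ["top","scene"]:
    im,d=cams.get_image(n); cv2.imwrite(f"pics/{n}2.png",im)
    for l in ["dish","cloche","rim"]:
        for r in cams.spot_point(n,l)[:4]:
            w=cam2w(n,r["location"]); v=w[:2]-C; print(n,l,round(r["score"],2),w.round(3),np.arctan2(v[1],v[0]).round(3))
```

```text
3.42 6.575 [-2.1 -2.5 10.1]
3.36 6.8583 [-2.5 -1.7 10.4]
3.3 7.1417 [-3.2  0.  12.9]
3.24 7.425 [-4.8  0.4 14.1]
3.18 7.7083 [-4.8  1.  14. ]
3.12 7.9917 [-6.1 -0.6 14.7]
3.06 8.275 [-6.8 -0.4 17.4]
3.0 8.5583 [-6.6 -0.2 16.9]
2.94 8.8417 [-7.9  1.3 17.5]
2.88 9.125 [-8.   2.5 19.2]
2.82 9.4083 [-7.8  4.5 18.8]
2.76 9.6917 [-8.9  3.7 19.5]
2.7 9.975 [-8.8  4.8 20.1]
top dish 0.53 [ 0.598 -0.109  0.043] -0.723
top cloche 0.87 [ 0.5   -0.308 -0.001] -1.726
top cloche 0.8 [ 0.537 -0.055  0.041] 2.338
top cloche 0.62 [0.521 0.199 0.004] 1.64
top rim 0.35 [0.693 0.047 0.001] 0.593
scene dish 0.72 [ 0.598 -0.11   0.039] -0.733
scene cloche 0.9 [0.52  0.197 0.001] 1.647
scene cloche 0.86 [ 0.496 -0.302  0.003] -1.746
scene cloche 0.81 [ 0.536 -0.058  0.042] -2.71
scene cloche 0.66 [ 0.539 -0.056  0.039] 1.424
scene rim 0.88 [0.454 0.022 0.043] 2.398
```

The dish now bears -0.73 rad and the coaster -0.74, so it is at the stop. I'll lift straight off, back away and check.

Run:
```python
from h import *
p=arm.observe()["position"]
arm.line_to([p[0],p[1],p[2]+0.005],speed=0.03)
arm.line_to([p[0],p[1],0.36],speed=0.15)
arm.line_to([0.36,0.03,0.38],speed=0.15)
for n in ["top","scene"]:
    im,d=cams.get_image(n); cv2.imwrite(f"pics/{n}3.png",im)
    for l in ["dish","cloche","coaster_blue","bento","mortar","opener"]:
        for r in cams.spot_point(n,l)[:3]:
            w=cam2w(n,r["location"]); v=w[:2]-C; print(n,l,round(r["score"],2),w.round(3),np.arctan2(v[1],v[0]).round(3))
s=arm.observe(); print(s["t"],s["contact_force"])
a=cv2.resize(cv2.imread("pics/top3.png")[130:350,220:480],(390,330));b=cv2.resize(cv2.imread("pics/scene3.png")[180:400,150:410],(390,330))
cv2.imwrite("pics/c3.png",np.hstack([a,b]))
```

```text
top dish 0.5 [ 0.598 -0.106  0.041] -0.698
top cloche 0.98 [0.519 0.196 0.002] 1.651
top cloche 0.79 [ 0.537 -0.056  0.045] 2.872
top cloche 0.78 [ 0.499 -0.306 -0.003] -1.728
top coaster_blue 0.91 [ 0.774 -0.258  0.002] -0.709
top coaster_blue 0.65 [ 0.678 -0.186  0.001] -0.75
top coaster_blue 0.57 [ 0.679 -0.291 -0.   ] -1.032
top bento 0.63 [ 0.333  0.416 -0.003] 1.981
top mortar 0.68 [ 0.337 -0.354  0.001] -2.168
top opener 0.67 [0.317 0.415 0.059] 2.011
scene dish 0.62 [ 0.596 -0.111  0.037] -0.76
scene cloche 0.81 [ 0.494 -0.303  0.002] -1.753
scene cloche 0.71 [ 0.536 -0.057  0.044] -3.047
scene cloche 0.64 [ 0.521  0.195 -0.   ] 1.642
scene coaster_blue 0.9 [ 0.674 -0.183 -0.001] -0.751
scene coaster_blue 0.85 [ 0.776 -0.257 -0.003] -0.702
scene coaster_blue 0.56 [ 0.679 -0.297  0.003] -1.043
scene bento 0.69 [ 0.324  0.415 -0.   ] 1.999
scene bento 0.27 [ 0.542 -0.058 -0.006] -0.289
scene mortar 0.58 [ 0.338 -0.353 -0.   ] -2.168
scene opener 0.73 [0.315 0.412 0.056] 2.015
13.25 [ 0.23618821  0.04018786 -0.96189196]
```

View pics/c3.png

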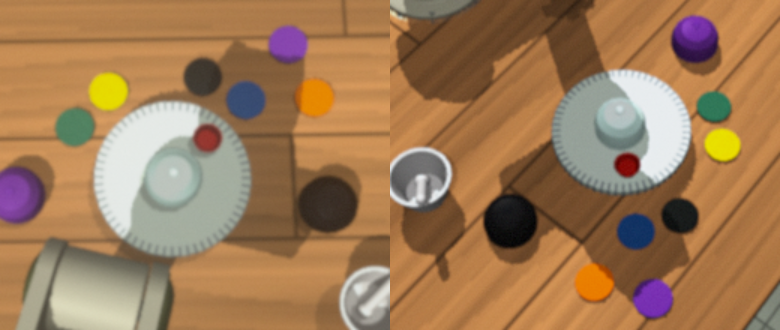

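The dish, at (208,138) in the left half, points at the blue coaster (245,100). The cloche is centred at (172,175) and the finger is away.

```bash
python3 -c "
from h import *
job.sign_off()"
```

```text
the job is handed in; nothing more can be done
```

The lazy susan now sits in the -0.90 stop, with the red dish pointing at the blue coaster. I turned it 0.90 rad clockwise by dragging the near side of its rim with the shut fingertips. I then lifted the finger off and backed away, and handed in the job shortly after t = 13.25 s.

- **Dish:** after release it bears -0.70 rad in the top view and -0.76 rad in the scene view, against about -0.75 rad for the coaster. The two views differ by 0.06 rad, which is within the detector's error and far smaller than the 0.45 rad between stops.
- **Cloche and loose things:** the cloche is within about 3 mm of the deck's centre, and the bento box, mortar and opener read the same positions as at the start, to within about 3 mm.
- **Forces:** the finger pressed with up to about 20 N during the drag, more than the 5 N suggested but well under the limits. The force on the tool after release is about 1 N, which is near the sensor's noise.

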